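Fetch the barrel from behind the pots and put the display back

ROBOT

A 7-joint arm with a two-finger parallel gripper is mounted at the origin on the work surface. World frame = base frame: x ahead of the robot, y to its left, z up, the work surface at z = 0. Lengths are in mm, angles in degrees, forces in N, time in s.
With the tool pointing down it reaches from about 400 to 875 mm from the base axis. Payload 4.4 kg.
Tool frame: the origin (TCP) lies between the finger pads; the fingertips stand 14 mm ahead of it and the grasp point (between the pads) lies 5 mm behind it; z points along the fingers, y is the line along which they close (so a half turn about z gives the same grasp; the last joint's range is limited). The gripper opens to 85 mm and grips with 20 to 120 N. Pads are 22 mm wide; open, the fingers measure 114 mm over their backs; the gripper's body (76 mm by 85 mm) begins 54 mm behind the grasp point. The pads swing forward as they close: fully open they stand 13 mm farther back than shut.
Start: joints at [-78.885, 36.005, 2.206, 86.941, -1.547, 57.084, -1.146], TCP at [166.951, 628.208, 220.513] pointing down, gripper open.
Joint ranges: [-175.42, 175.42], [-21.48, 121.26], [-71.46, 75.88], [10.55, 141.38], [-63.04, 243.04], [13.31, 113.54], [-168.57, 168.57]. Speed limits (degrees/s): [147.25, 147.25, 180, 180, 180, 180, 180].

INTERFACE

Orientations are given as [roll, pitch, yaw] about the fixed x, y, z axes, in that order (R = Rz(yaw) Ry(pitch) Rx(roll)).
In Python, from plant import arm gives the robot as it stands.
- The arm moves only by the shell command python3 -m crank 'ROWS' [FORCE]. ROWS is JSON, one flat list of numbers, 7 for each row, row after row: the shift along the tool's x, y, z in mm, then the turn, a rotation vector about the tool's x, y, z in rad, then the opening in per cent of the stroke, from 0 (shut) to 100 (fully open). In form: [x, y, z, wx, wy, wz, gripper, x, y, z, wx, wy, wz, gripper, ...]. A call has 1 to 12 rows; each row is the pose to reach, as a shift and turn from the pose commanded when the call began, along the tool's axes at that moment; what a row does not reach only later rows make up. A row lasts 1/8 s, in which the tool goes at most 62.5 mm and 10.7 degrees, less where a joint would pass 70% of its speed; a pose out of reach is approached as far as the arm can. A call with a gripper value outside its range is refused whole. The fingers move at their own pace and stop on an object; FORCE is the grip in N (left out, the last holds). Time passes only in rows, so rows that repeat a pose let the fingers close. It gives the time, the measured TCP pose, the force, the opening and the grip force at its end, in the units of the state.
- arm.state(): the state, without advancing time (a new reading comes with each control period).
- arm.camera(name): name is "scene" or "top" or "wrist"; returns a dict with "pixels" (400x640x3 uint8, blue, green, red), "fx", "fy", "cx", "cy" (pixels), "k1" (the pictures are not rectified: a ray, as slopes to the right and down, at radius r is drawn at 1 + k1 r^2 times it, then the intrinsics apply), "R" (3x3) and "t" (3): a world point X has camera coordinates R X + t. Camera axes: x right, y down, z forward; pixel columns grow to the right and rows downward; lengths in mm; the calibration is good to about 2 mm. A picture is of the moment at which its call begins. There is no depth.
- arm.finish_job(): hands the job in; it is judged then, once.
The state is a dict: "t": time; "joint_pos": joint angles; "joint_vel": joint speeds; "joint_efforts": joint torques, N m; "tcp_pos": TCP position; "orientation": TCP orientation; "force": force on the tool from outside, world axes, zero at the start; "wrist_torque": the same for the moment, N m; "width": finger opening in mm; "finger_force": force on a finger pad.
Only numpy, scipy, OpenCV 4.12 (cv2) and the standard library are available. Lean on these libraries where they do the work, as an engineer would, in place of code of your own. Each camera call takes 0.05 s, during which the arm holds its last target. There are 200 camera calls.

TASK

A customer buys the little wooden barrel that stands behind the three tall clay pots in the display crate. Set the three pots aside upright in the pink tray, then stand the barrel upright in the middle of the open mailing box, and after that put each pot back upright exactly where it stood in the crate. Clay breaks: set everything down gently, drop or topple nothing, and leave the flower basket, the miniature well and the bowl alone.

Things in the scene. Friction and masses are not known exactly. Their poses are not given: they have to be found in the camera images.
- barrel: Small weathered wooden barrel with dark hoops, closed at both ends, upright: 62 mm tall, 58 mm across at mid height, 48 at the ends, about 0.12 kg. Origin: centre of its underside; z up. It stands at the back of the crate, 11 to 21 mm from the pots round it and 9 mm from the back wall: fingers fit beside it (along the crate's y, at mid height) only once the pots are gone.
- vase: Tall terracotta vase with an egg-shaped belly (60 mm across) and a flared rim: 130 mm tall, neck 30 mm across from 86 to 118 mm above its underside, rim 39 mm across. Round all about. About 0.24 kg, its centre of mass (like the other pots') near mid height, so that held by the neck it can swing if carried in jerks. Origin: centre of its underside; z up.
- jug: Terracotta jug with one handle: 120 mm tall, belly 60 mm across, straight neck 31 mm across from 76 to 110 mm above its underside, rim 36 mm. The 7 mm thick handle is on its +y side, out to 31 mm from the axis at 60 to 113 mm height, so take the neck with the fingers along the jug's x. About 0.23 kg. Origin: centre of its underside; z up.
- flask: Terracotta flask with a cone-shaped body (60 mm across near the foot, two dark rings round it) and a slender neck: 132 mm tall, neck 27 mm across from 80 to 123 mm above its underside, rim 33 mm. Round all about. About 0.23 kg. Origin: centre of its underside; z up.
- crate: Open slatted wooden crate, fixed: outside 166 mm (x) by 236 mm (y), 60 mm high; walls and floor 8 mm. Origin: centre of its underside; x points to the back, z up. The pots stand on its floor 70 to 80 mm (centres) from the barrel, left, right and in front of it (which is where changes), necks above the walls. Each must return to where it stood at the start, turned any way.
- tray: Flat empty pink plastic stall tray, fixed: outside 128 mm (x) by 240 mm (y), rim 22 mm high, 5 mm thick walls and floor. Origin: centre of its underside; z up. The three pots fit side by side along its y, 70 to 75 mm apart.
- box: Open cardboard mailing box, fixed: 146 mm square outside, 42 mm high, walls and floor 4 mm; its lid is folded back on the -x side and slopes slightly down, its edges up to 65 mm above the table; two side flaps slope down outwards. Origin: centre of its underside, below the middle of its floor; z up.
- flowers: Bystander: small round wicker basket of dried flowers, about 90 mm across, 80 mm tall, beyond the work on the far side. Origin: centre of its underside.
- well: Bystander: miniature stone well with a little wooden roof, 85 mm wide, 110 mm tall, beyond the work. Origin: centre of its underside.
- bowl: Bystander: empty terracotta bowl, 90 mm across, 45 mm tall, beyond the work. Origin: centre of its underside.
There are look-alikes about, which are no part of the job. Leave any yellow look-alike of the jug alone.

How it is judged:
By the outcome, as a careful person would: the job done as asked, in the order asked, and still so for the second after the job is handed in, with the robot touching nothing.
It also fails if it takes over 149 s, if anything falls off the work surface, if the arm or the gripper's body presses on something with over 40 N, if the wrist force passes 120 N, or if a joint passes its speed limit or range.

## Working session

There is one attempt and no reset: what is moved stays moved. The work goes in short steps, Python scripts to look and compute and a shell command to move; the robot and the scene stay as the last step left them, time stands still between calls to the robot, and variables do not carry over. Pictures are saved under pics/ and viewed, at most 17 in all, crops included, and the job is handed in when it is done.

```bash
ls; mkdir -p pics; cat > h.py <<'E'
import numpy as np, cv2
from scipy.spatial.transform import Rotation as Ro
from plant import arm
def K(c): return np.array([[c['fx'],0,c['cx']],[0,c['fy'],c['cy']],[0,0,1.]])
def D(c): return np.array([c['k1'],0,0,0,0.])
def ray(c,uv):
    n=cv2.undistortPoints(np.array(uv,float).reshape(-1,1,2),K(c),D(c)).reshape(-1,2)
    R=np.array(c['R']);t=np.array(c['t'])
    return -R.T@t, np.c_[n,np.ones(len(n))]@R
def onz(c,uv,z):
    o,d=ray(c,uv); return o+d*((z-o[2])/d[:,2])[:,None]
def proj(c,P):
    R=np.array(c['R']);t=np.array(c['t'])
    return cv2.projectPoints(np.array(P,float).reshape(-1,1,3),cv2.Rodrigues(R)[0],t,K(c),D(c))[0].reshape(-1,2)
def tri(rs):
    A=0;b=0
    for o,d in rs:
        d=d/np.linalg.norm(d);M=np.eye(3)-np.outer(d,d);A=A+M;b=b+M@o
    return np.linalg.solve(A,b)
def snap(n,f):
    c=arm.camera(n);cv2.imwrite('pics/'+f+'.png',c['pixels']);
    import pickle;pickle.dump(c,open('pics/'+f+'.pkl','wb'));return c
def load(f):
    import pickle;return pickle.load(open('pics/'+f+'.pkl','rb'))
E
python3 - <<'E'
from h import *
for n in ['scene','top','wrist']:
    c=snap(n,n+'0');print(n,c['fx'],c['k1'],(-np.array(c['R']).T@np.array(c['t'])).round(0))
s=arm.state();print(s)
E
```

```text
pics
scene 429.7726729742228 -0.11903157667888205 [1301. -297.  703.]
top 457.46892789159097 -0.10016635238536047 [ 452.  -19. 1276.]
wrist 356.4366758921052 -0.01324055198519403 [103. 644. 373.]
{'t': 0.15, 'joint_pos': array([-78.88417531,  36.04734737,   2.19990588,  86.98300761,
        -1.54633361,  57.08378113,  -1.14383521]), 'joint_vel': array([ 0.069022  , -0.2551714 ,  0.03577183, -0.16897328,  0.04093822,
       -0.03228001,  0.08833754]), 'joint_efforts': array([ 1.63202334e-03, -5.63793397e+01,  1.22782677e+00, -1.93651628e+01,
        1.11944909e-02,  7.46066042e-03,  2.48628318e-06]), 'tcp_pos': array([166.79633705, 627.72365583, 219.79160083]), 'orientation': array([-1.79915425e+02, -7.84124225e-04,  1.65118993e+02]), 'force': array([ 0.35861871, -0.23047135,  0.33698119]), 'wrist_torque': array([-0.00656979, -0.01826879,  0.02979919]), 'finger_force': 0.0, 'width': 85.2627105020035}
```

View pics/scene0.png

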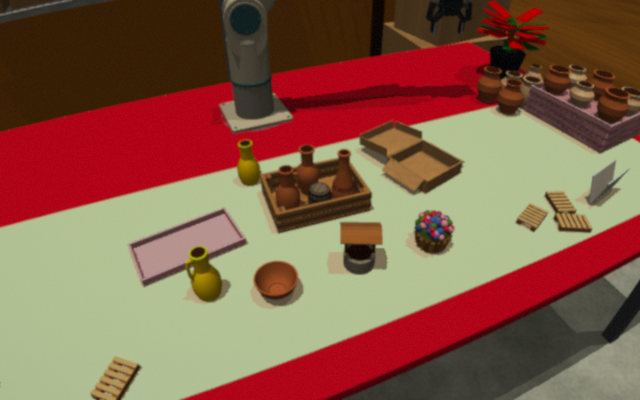

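View pics/top0.png

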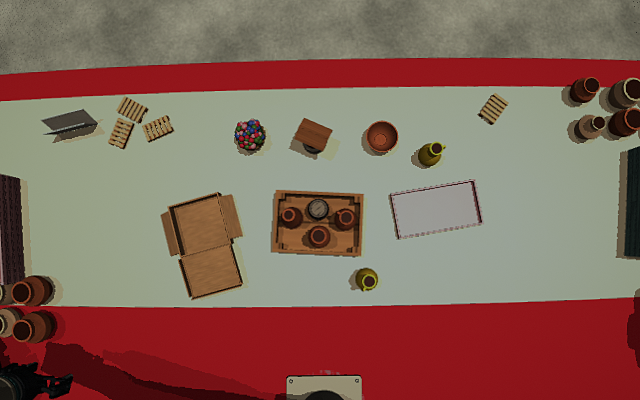

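The scene view shows the crate (col 315, row 195) with jug, vase and flask around the barrel. The tray is at (188,245) and the box at (425,165). In the top view, image up is +x. The crate is at (318,223), the barrel at (318,209), the three pots at (291,216), (344,218) and (318,236), the tray at (436,209) and the box floor at (202,223). There are yellow look-alikes at (367,279) and (430,153).

```bash
python3 - <<'E'
from h import *
c=load('top0')
cv2.imwrite('pics/c1.png',cv2.resize(c['pixels'][165:305,150:500],None,fx=2.28,fy=2.28,interpolation=cv2.INTER_CUBIC))
print('crate',onz(c,[(277,190),(364,193),(362,257),(272,251)],60).round(0)[:,:2].tolist())
print('tray',onz(c,[(388,193),(475,180),(483,223),(398,239)],22).round(0)[:,:2].tolist())
print('rims',onz(c,[(291,214),(344,216),(318,234)],125).round(0)[:,:2].tolist(),onz(c,[(318,209)],70).round(0))
w=load('wrist0');s=arm.state()
Rt=Ro.from_euler('xyz',s['orientation'],degrees=True).as_matrix()
R=np.array(w['R']);print('cam axes in tool',(Rt.T@R.T).round(3).tolist(),'cam pos in tool',Rt.T@(-R.T@np.array(w['t'])-s['tcp_pos']),w['cx'],w['cy'])
print(Rt.round(3))
E
```

```text
crate [[604.0, 117.0], [592.0, -116.0], [422.0, -107.0], [441.0, 131.0]]
tray [[596.0, -185.0], [628.0, -430.0], [508.0, -447.0], [469.0, -209.0]]
rims [[534.0, 74.0], [527.0, -59.0], [483.0, 7.0]] [[551.   7.  70.]]
cam axes in tool [[0.0, -0.965, -0.264], [1.0, 0.001, -0.001], [0.002, -0.264, 0.965]] cam pos in tool [  65.73274039   -0.71330714 -153.40896506] 321.20867957563877 197.75838781264756
[[-0.966  0.257 -0.   ]
 [ 0.257  0.966 -0.001]
 [ 0.    -0.001 -1.   ]]
```

View pics/c1.png

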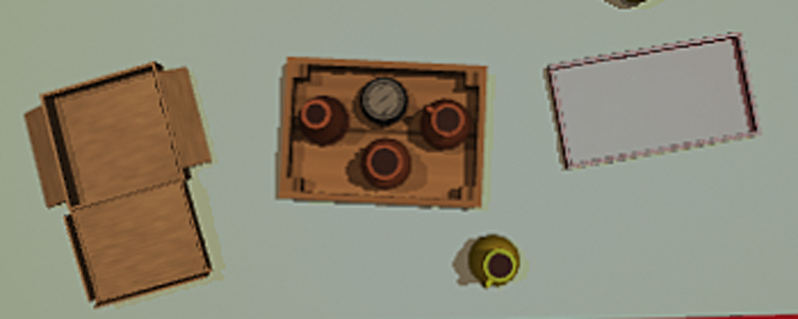

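The crop shows the box open at the left with its lid folded toward the base. In the crate, the barrel is at (383,100) and the pots at (320,115), (447,120) and (385,160). The tray is empty. I'll move the wrist over the crate for a close look.

```bash
python3 -m crank '[-25,-25,-10,0,0,-0.01,100, -70,-70,-30,0,0,-0.03,100, -115,-112,-50,0,0,-0.05,100, -160,-156,-70,0,0,-0.07,100, -204,-200,-80,0,0,-0.09,100, -248,-245,-80,0,0,-0.11,100, -292,-288,-80,0,0,-0.13,100, -336,-332,-80,0,0,-0.15,100, -380,-376,-80,0,0,-0.17,100, -424,-419,-80,0,0,-0.18,100, -468,-462,-80,0,0,-0.19,100, -495,-490,-80,0,0,-0.19,100]' 40
python3 -m crank '[-8,-8,0,0,0,0,100,-14,-14,0,0,0,0,100,-14,-14,0,0,0,0,100,-14,-14,0,0,0,0,100]'
python3 - <<'E'
from h import *
snap('wrist','w1');s=arm.state();print(s['t'],s['tcp_pos'],s['orientation'])
E
```

```text
t: 1.65
tcp_pos: [520.3, 24.6, 300.4]
orientation: [-180.0, 0.0, 175.9]
force: [1.1, -0.3, 0.4]
width: 85.6
finger_force: 0.0
t: 2.15
tcp_pos: [531.9, 14.1, 300.5]
orientation: [180.0, -0.0, 176.1]
force: [-0.7, -0.1, -0.3]
width: 85.5
finger_force: 0.0
2.2 [531.97528313  13.94292758 300.53782877] [ 1.79966448e+02 -2.24546328e-02  1.76125396e+02]
```

View pics/w1.png

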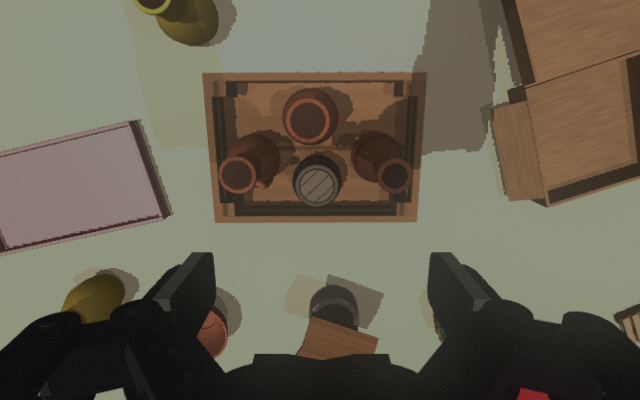

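The wrist view shows the jug at left (rim 239,174, handle toward 263,182), the vase in front (rim 310,117), the flask at right (rim 393,175) and the barrel top at (317,185). A second wrist position will let me triangulate.

```bash
python3 -m crank '[10,-15,0,0,0,0,100,30,-45,0,0,0,0,100,50,-80,0,0,0,0,100,60,-100,0,0,0,0,100,60,-100,0,0,0,0,100,60,-100,0,0,0,0,100,60,-100,0,0,0,0,100]' | grep tcp
python3 - <<'E'
from h import *
snap('wrist','w2')
a=load('w1')['pixels'][60:230,195:435];b=load('w2')['pixels']
cv2.imwrite('pics/w12.png',np.vstack([cv2.resize(a,None,fx=2.3,fy=2.3,interpolation=cv2.INTER_CUBIC)[:390],]))
cv2.imwrite('pics/w2v.png',b[:, :])
E
```

```text
tcp_pos: [466.0, -82.0, 300.4]
```

View pics/w2v.png

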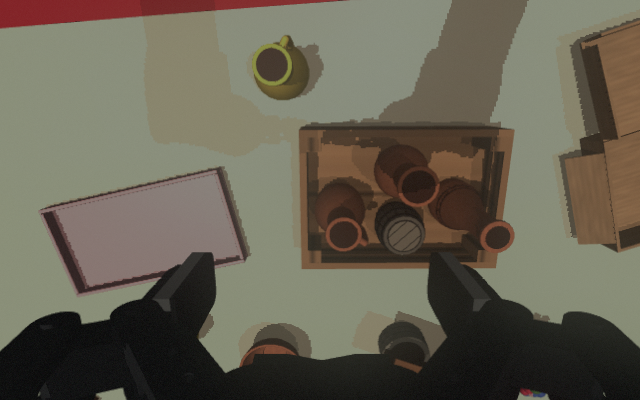

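View pics/w12.png

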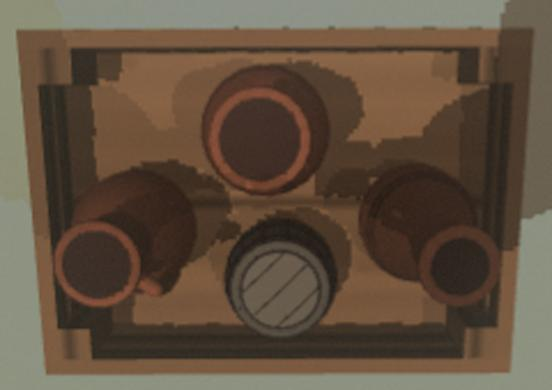

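The second view has the rims at jug (343,235), vase (417,186), flask (497,237) and barrel top (404,236). The crop confirms the jug handle points toward +x/+y of the jug. I'll refine the centres and triangulate.

```bash
cat >> h.py <<'E'
def blob(c,uv,tol=14):
    im=cv2.resize(cv2.GaussianBlur(c['pixels'],(3,3),0),None,fx=4,fy=4,interpolation=cv2.INTER_CUBIC)
    m=np.zeros((im.shape[0]+2,im.shape[1]+2),np.uint8)
    cv2.floodFill(im,m,(int(uv[0]*4),int(uv[1]*4)),0,(tol,)*3,(tol,)*3,cv2.FLOODFILL_MASK_ONLY|cv2.FLOODFILL_FIXED_RANGE|4|(255<<8))
    k=cv2.findContours(m[1:-1,1:-1],cv2.RETR_EXTERNAL,cv2.CHAIN_APPROX_NONE)[0]
    k=cv2.convexHull(max(k,key=cv2.contourArea)); (x,y),ax,_=cv2.fitEllipse(k)
    return np.array([x/4-.375,y/4-.375]),np.array(ax)/4
E
python3 - <<'E'
from h import *
a,b,t=load('w1'),load('w2'),load('top0')
S={'jug':((237,174),(343,235)),'vase':((310,119),(417,186)),'flask':((394,175),(497,237)),'barrel':((317,185),(404,236))}
tt={'jug':(346,215),'vase':(319,236),'flask':(290,215),'barrel':(318,209)}
for n,(p,q) in S.items():
    tol=12 if n!='barrel' else 25
    (e,x),(f,y)=blob(a,p,tol),blob(b,q,tol)
    r1=ray(a,[e]);r2=ray(b,[f]);P=tri([(r1[0],r1[1][0]),(r2[0],r2[1][0])])
    print(n,e.round(1),x.round(1),f.round(1),y.round(1),P.round(1),'resid',(proj(a,P)-e).round(1),'top px',proj(t,P).round(1))
# handle px w1: crop (150,285)/2.3 + (195,60)
h=[(195+152/2.3,60+286/2.3)];print('handle',onz(a,h,118).round(1),onz(b,[(364,243)],118).round(1))
# crate corners in w1, top outer edge
for c,uv in ((a,[(203,72.5),(427,72.5),(416,222),(216,222)]),(b,[(299,128),(513,128),(497,268),(303,268)])):
    print('crate60',onz(c,uv,60).round(0)[:,:2].tolist())
print('tray22',onz(b,[(40,210),(222,168),(247,260),(80,294)],22).round(0)[:,:2].tolist())
E
```

```text
jug [236.6 174.6] [27.3 29.3] [343.3 234.2] [25.3 27. ] [527.1 -65.7 128.4] resid [[ 0. -0.]] top px [[346.6 216. ]]
vase [307.5 120.3] [34.  35.2] [418.1 185.8] [30.1 33.3] [481.6   4.5 136.4] resid [[ 0.2 -0.3]] top px [[318.9 234.4]]
flask [394.5 175.5] [24.  25.4] [497.4 237.2] [20.4 23.8] [535.2  78.7 140.4] resid [[ 0. -0.]] top px [[288.8 213.3]]
barrel [414.9 117.4] [240.7 478.8] [467.8 234.3] [ 266.3 1028.1] [492.7  51.6 208.4] resid [[-41.2  20. ]] top px [[298.  229.2]]
handle [[540.2 -45.9 118. ]] [[541.9 -44.9 118. ]]
crate60 [[429.0, -104.0], [445.0, 130.0], [610.0, 119.0], [594.0, -115.0]]
crate60 [[427.0, -105.0], [443.0, 128.0], [610.0, 121.0], [594.0, -114.0]]
tray22 [[510.0, -447.0], [472.0, -206.0], [596.0, -190.0], [632.0, -425.0]]
```

```bash
python3 -m crank '[-10,3,10,0,0,-0.1,85,-25,8,30,0,0,-0.28,85,-42,14,55,0,0,-0.46,85,-54,18,78,0,0,-0.64,85,-60,20,95,0,0,-0.82,85,-60,20,105,0,0,-0.98,85,-60,20,110,0,0,-1.045,85,-60,20,110,0,0,-1.045,85,-60,20,110,0,0,-1.045,85]'
python3 - <<'E'
from h import *
a,b=load('w1'),load('w2')
for n,p,q in (('vase',(308.5,120.8),(418,185.8)),('barrel',(317.4,185.9),(404,236))):
    r1=ray(a,[p]);r2=ray(b,[q]);print(n,tri([(r1[0],r1[1][0]),(r2[0],r2[1][0])]).round(1))
c=snap('wrist','w3');print(arm.state()['joint_pos'].round(1),arm.state()['tcp_pos'])
print('jug rim expected px',proj(c,[527,-66,128]))
cv2.imwrite('pics/w3v.png',c['pixels'])
E
```

```text
t: 4.25
tcp_pos: [527.2, -67.0, 190.6]
orientation: [-180.0, 0.0, -124.2]
force: [0.8, 0.1, 0.8]
width: 72.7
finger_force: 0.0
vase [482.2   5.2 133.6]
barrel [557.5   6.9  67.5]
[  6.1  28.5  -2.7 107.8   1.9  43.8 148.2] [527.15735698 -67.03536431 190.71985578]
jug rim expected px [[323.98123175 211.30084507]]
```

View pics/w3v.png

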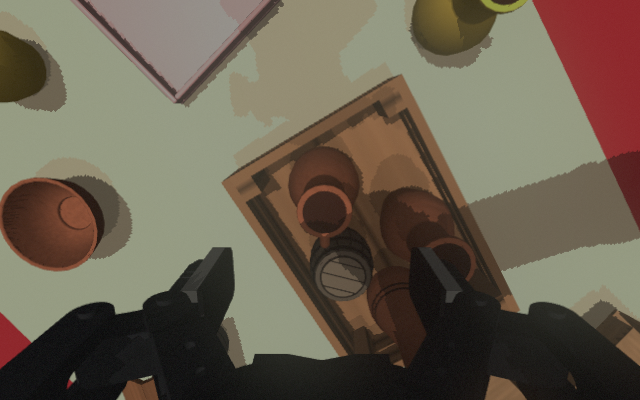

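The jug rim is at (325,210), centred between the fingers, and its handle (325,237) runs straight along the tool's x, so the finger direction is right. Joint 7 at 148° would run out over the tray, so I'll half-turn the wrist for the same grasp and then descend.

```bash
python3 -m crank '[0,0,0,0,0,0.12,85,0,0,0,0,0,0.3,85,0,0,0,0,0,0.48,85,0,0,0,0,0,0.66,85,0,0,0,0,0,0.84,85,0,0,0,0,0,1.02,85,0,0,0,0,0,1.2,85,0,0,0,0,0,1.38,85,0,0,0,0,0,1.57,85]' | grep orient
python3 -m crank '[0,0,0,0,0,0.18,85,0,0,0,0,0,0.36,85,0,0,0,0,0,0.54,85,0,0,0,0,0,0.72,85,0,0,0,0,0,0.9,85,0,0,0,0,0,1.08,85,0,0,0,0,0,1.26,85,0,0,0,0,0,1.44,85,0,0,0,0,0,1.57,85,0,0,0,0,0,1.57,85,0,0,0,0,0,1.57,85]'
python3 -m crank '[1,-0.7,8,0,0,0,85,1,-0.7,24,0,0,0,85,1,-0.7,42,0,0,0,85,1,-0.7,60,0,0,0,85,1,-0.7,76,0,0,0,85,1,-0.7,86,0,0,0,85,1,-0.7,91,0,0,0,85,1,-0.7,91,0,0,0,85,1,-0.7,91,0,0,0,85]'
python3 -c "
from plant import arm;print(arm.state()['joint_pos'].round(1))"
```

```text
orientation: [180.0, 0.0, 145.7]
t: 6.8
tcp_pos: [527.0, -67.0, 190.6]
orientation: [180.0, -0.0, 56.2]
force: [-1.0, -0.2, 0.3]
width: 72.4
finger_force: 0.0
t: 7.92
tcp_pos: [527.2, -66.2, 99.9]
orientation: [180.0, -0.0, 56.1]
force: [-0.2, 0.1, -0.6]
width: 72.4
finger_force: 0.0
[-21.7  43.3  41.4 113.  -44.1  40.7  13.3]
```

```bash
python3 -m crank '[0,0,0,0,0,0,60,0,0,0,0,0,0,40,0,0,0,0,0,0,20,0,0,0,0,0,0,10,0,0,0,0,0,0,10,0,0,0,0,0,0,10,0,0,0,0,0,0,10]' 60
python3 -m crank '[0,0,-3,0,0,0,10,0,0,-10,0,0,0,10,0,0,-20,0,0,0,10,0,0,-32,0,0,0,10,0,0,-46,0,0,0,10,0,0,-60,0,0,0,10,0,0,-72,0,0,0,10,0,0,-80,0,0,0,10,0,0,-84,0,0,0,10,0,0,-84,0,0,0,10]'
python3 -c "
from plant import arm;print(arm.state()['joint_pos'].round(1))"
```

```text
t: 8.8
tcp_pos: [527.1, -66.0, 100.2]
orientation: [180.0, -0.0, 56.1]
force: [-0.9, 0.9, 4.9]
width: 32.6
finger_force: 59.0
t: 10.05
tcp_pos: [526.8, -66.0, 183.5]
orientation: [-180.0, -0.0, 56.1]
force: [-0.2, 0.7, -2.0]
width: 32.6
finger_force: 59.7
[-26.4  37.3  48.7 109.1 -36.2  50.3   6.9]
```

```bash
python3 -m crank '[-2,2,0,0,0,0,10,-9,7,0,0,0,0,10,-17,15,0,0,0,0,10,-28,24,0,0,0,0,10,-42,36,0,0,0,0,10,-57,48,0,0,0,0,10,-72,61,0,0,0,0,10,-86,74,0,0,0,0,10,-101,86,0,0,0,0,10,-116,99,0,0,0,0,10,-131,112,0,0,0,0,10,-145,124,0,0,0,0,10]' | grep -E 'tcp|finger|orient'
python3 -m crank '[-15,13,0,0,0,0,10,-30,25,0,0,0,0,10,-45,38,0,0,0,0,10,-59,50,0,0,0,0,10,-73,62,0,0,0,0,10,-84,72,0,0,0,0,10,-93,79,0,0,0,0,10,-99,84,0,0,0,0,10,-102,86,0,0,0,0,10,-102,86,0,0,0,0,10,-102,86,0,0,0,0,10]'
python3 - <<'E'
from h import *
c=snap('wrist','w4');print(arm.state()['joint_pos'].round(1))
snap('top','top4')
E
```

```text
tcp_pos: [548.6, -257.5, 183.4]
orientation: [180.0, 0.0, 56.0]
finger_force: 59.7
t: 12.92
tcp_pos: [563.6, -387.5, 183.5]
orientation: [-180.0, -0.0, 56.1]
force: [0.4, 0.1, -1.3]
width: 32.4
finger_force: 59.8
[  9.7  47.9  43.9  83.8 -35.4  62.7  26.8]
```

View pics/w4.png

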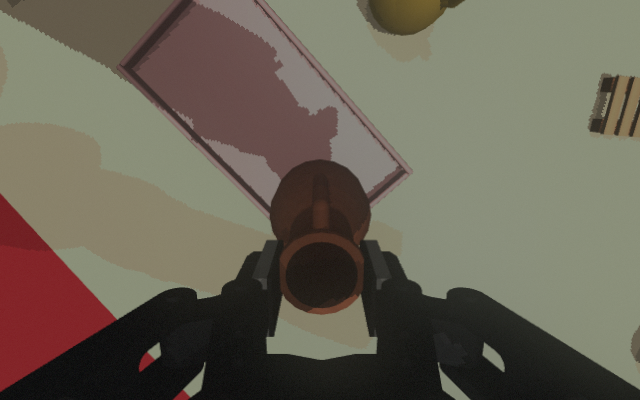

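The jug hangs upright in the gripper at (320,270), with the tray's far corner at (411,171). I'll lower it and check the tray corner numerically.

```bash
python3 - <<'E'
from h import *
c=load('w4');print(onz(c,[(411,171),(120,66)],22).round(1))
E
python3 -m crank '[0,0,4,0,0,0,10,0,0,14,0,0,0,10,0,0,26,0,0,0,10,0,0,40,0,0,0,10,0,0,54,0,0,0,10,0,0,66,0,0,0,10,0,0,74,0,0,0,10,0,0,79,0,0,0,10,0,0,81,0,0,0,10,0,0,81,0,0,0,10]'
```

```text
[[ 634.4 -429.    22. ]
 [ 477.3 -216.2   22. ]]
t: 14.28
tcp_pos: [563.6, -388.3, 102.7]
orientation: [180.0, 0.0, 56.1]
force: [0.5, 0.2, -1.9]
width: 32.5
finger_force: 59.8
```

```bash
python3 -m crank '[0,0,1,0,0,0,10,0,0,2,0,0,0,10,0,0,3,0,0,0,10,0,0,4,0,0,0,10,0,0,4.6,0,0,0,10,0,0,5.2,0,0,0,10,0,0,5.6,0,0,0,10,0,0,5.6,0,0,0,10]' | grep -E 'tcp|force'
```

```text
tcp_pos: [563.4, -388.4, 97.3]
force: [-0.7, 0.6, 2.2]
finger_force: 60.1
```

```bash
python3 -m crank '[0,0,0,0,0,0,15,0,0,0,0,0,0,25,0,0,0,0,0,0,40,0,0,0,0,0,0,60,0,0,0,0,0,0,75,0,0,0,0,0,0,75,0,0,-6,0,0,0,75,0,0,-22,0,0,0,75,0,0,-50,0,0,0,75,0,0,-80,0,0,0,75,0,0,-96,0,0,0,75,0,0,-100,0,0,0,75]' | grep -E 'tcp|wid|force'
python3 -m crank '[10,-10,0,0,0,0,75,40,-41,0,0,0,0,75,72,-74,0,0,0,0,75,105,-107,0,0,0,0,75,138,-141,0,0,0,0,75,171,-175,0,0,0,0,75,204,-208,0,0,0,0,75,236,-241,0,0,0,0,75,262,-268,0,0,0,0,75,277,-283,0,0,0,0,75,281,-287,0,0,0,0,75,281,-287,0,0,0,0,75]'
python3 - <<'E'
from h import *
c=snap('wrist','w5');print(arm.state()['joint_pos'].round(1));p=proj(c,[482,5,138]);print(p)
for t in (8,12,16):
  e,ax=blob(c,p[0],t);print(e.round(1),ax.round(1),onz(c,[e],137).round(1))
snap('top','top5')
E
```

```text
tcp_pos: [563.8, -388.6, 198.4]
force: [-0.5, 0.1, 0.4]
width: 64.0
finger_force: 0.0
t: 18.27
tcp_pos: [481.4, 5.1, 196.5]
orientation: [-180.0, 0.0, 56.1]
force: [0.6, 0.1, -0.1]
width: 64.0
finger_force: 0.0
[-37.8  33.   51.6 115.5 -34.8  48.2  -0.3]
[[320.36937325 209.77235966]]
[320.5 209.5] [47.4 49. ] [[482.    4.9 137. ]]
[320.4 209.5] [47.8 49.5] [[481.9   4.9 137. ]]
[320.3 209.4] [48.4 49.8] [[481.9   5.  137. ]]
```

View pics/w5.png

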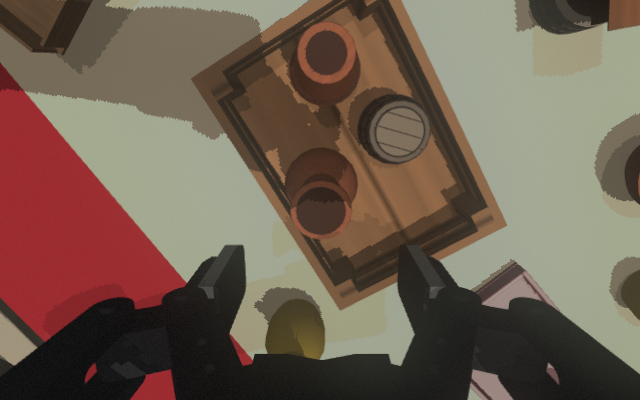

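The vase rim is centred at (320,209) between the fingers, and the jug's old place is empty. I'll descend, grip and lift.

```bash
python3 -m crank '[0,0,10,0,0,0,75,0,0,28,0,0,0,75,0,0,48,0,0,0,75,0,0,68,0,0,0,75,0,0,82,0,0,0,75,0,0,89,0,0,0,75,0,0,91.5,0,0,0,75,0,0,91.5,0,0,0,75]' | grep -E 'tcp|force'
python3 -m crank '[0,0,0,0,0,0,60,0,0,0,0,0,0,40,0,0,0,0,0,0,20,0,0,0,0,0,0,10,0,0,0,0,0,0,10,0,0,0,0,0,0,10,0,0,0,0,0,0,10]' 60
python3 -m crank '[0,0,-3,0,0,0,10,0,0,-10,0,0,0,10,0,0,-20,0,0,0,10,0,0,-32,0,0,0,10,0,0,-46,0,0,0,10,0,0,-60,0,0,0,10,0,0,-72,0,0,0,10,0,0,-80,0,0,0,10,0,0,-84,0,0,0,10,0,0,-84,0,0,0,10]'
```

```text
tcp_pos: [482.1, 5.0, 105.6]
force: [0.1, 1.2, 0.2]
finger_force: 0.0
t: 20.25
tcp_pos: [482.3, 5.2, 106.2]
orientation: [180.0, -0.1, 56.1]
force: [-0.6, 0.3, 5.1]
width: 35.8
finger_force: 59.1
t: 21.5
tcp_pos: [481.9, 5.2, 189.5]
orientation: [-180.0, -0.0, 56.1]
force: [-0.1, 0.4, -3.5]
width: 35.5
finger_force: 60.1
```

```bash
python3 - <<'E'
from h import *
c=snap('wrist','w6')
s=snap('scene','s6')
cv2.imwrite('pics/v6.png',np.hstack([c['pixels'][120:350,200:440],cv2.resize(s['pixels'][100:210,230:400],None,fx=2.3,fy=2.3)[:230]]))
E
```

```text
(no output)
```

View pics/v6.png

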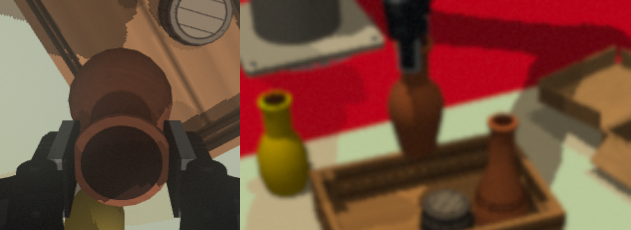

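The vase hangs upright and is held squarely by the neck, and the flask and barrel are undisturbed. I'll carry it to the middle tray slot.

```bash
python3 -m crank '[-2,2,0,0,0,0,10,-8,8,0,0,0,0,10,-16,17,0,0,0,0,10,-26,27,0,0,0,0,10,-39,40,0,0,0,0,10,-52,55,0,0,0,0,10,-66,69,0,0,0,0,10,-80,83,0,0,0,0,10,-93,98,0,0,0,0,10,-107,112,0,0,0,0,10,-121,126,0,0,0,0,10,-135,140,0,0,0,0,10]' | grep -E 'tcp|finger'
python3 -m crank '[-14,14,0,0,0,0,10,-27,29,0,0,0,0,10,-41,43,0,0,0,0,10,-55,57,0,0,0,0,10,-67,70,0,0,0,0,10,-78,81,0,0,0,0,10,-86,89,0,0,0,0,10,-91,96,0,0,0,0,10,-93,98,0,0,0,0,10,-93,98,0,0,0,0,10,-93,98,0,0,0,0,10]' | grep -E 'tcp|finger'
python3 -m crank '[0,0,4,0,0,0,10,0,0,14,0,0,0,10,0,0,26,0,0,0,10,0,0,40,0,0,0,10,0,0,54,0,0,0,10,0,0,66,0,0,0,10,0,0,74,0,0,0,10,0,0,79,0,0,0,10,0,0,81,0,0,0,10,0,0,81,0,0,0,10]'
```

```text
tcp_pos: [522.6, -186.9, 189.3]
finger_force: 60.1
tcp_pos: [552.4, -316.2, 189.3]
finger_force: 60.2
t: 25.72
tcp_pos: [552.5, -316.9, 108.6]
orientation: [180.0, -0.0, 56.1]
force: [-0.1, -0.5, -2.2]
width: 35.4
finger_force: 60.2
```

```bash
python3 -m crank '[0,0,1,0,0,0,10,0,0,2,0,0,0,10,0,0,3,0,0,0,10,0,0,4,0,0,0,10,0,0,4.6,0,0,0,10,0,0,5.2,0,0,0,10,0,0,5.7,0,0,0,10,0,0,5.7,0,0,0,10]' | grep -E 'tcp|force'
```

```text
tcp_pos: [552.4, -317.1, 103.3]
force: [-1.0, 1.1, 3.1]
finger_force: 60.6
```

```bash
python3 -m crank '[0,0,0,0,0,0,18,0,0,0,0,0,0,28,0,0,0,0,0,0,40,0,0,0,0,0,0,60,0,0,0,0,0,0,75,0,0,0,0,0,0,75,0,0,-6,0,0,0,75,0,0,-22,0,0,0,75,0,0,-50,0,0,0,75,0,0,-80,0,0,0,75,0,0,-96,0,0,0,75,0,0,-100,0,0,0,75]' | grep -E 'tcp|wid|force'
python3 -m crank '[11,-8,0,0,0,0,75,45,-33,0,0,0,0,75,82,-60,0,0,0,0,75,119,-88,0,0,0,0,75,157,-116,0,0,0,0,75,195,-144,0,0,0,0,75,232,-171,0,0,0,0,75,268,-198,0,0,0,0,75,298,-220,0,0,0,0,75,315,-232,0,0,0,0,75,319,-235,0,0,0,0,75,319,-235,0,0,0,0,75]'
python3 - <<'E'
from h import *
c=snap('wrist','w7');print(arm.state()['joint_pos'].round(1));p=proj(c,[535.2,78.7,140]);print(p)
for t in (8,12,16):
  e,ax=blob(c,p[0],t);print(e.round(1),ax.round(1),onz(c,[e],140).round(1))
snap('top','top7')
E
```

```text
tcp_pos: [552.8, -317.2, 204.1]
force: [0.5, 0.5, -0.9]
width: 64.0
finger_force: 0.0
t: 29.72
tcp_pos: [534.5, 78.8, 202.2]
orientation: [-180.0, 0.1, 56.1]
force: [-0.2, -0.6, -0.3]
width: 63.8
finger_force: 0.0
[-42.9  37.2  51.1 106.6 -35.7  53.8  -9.2]
[[320.48353263 207.88878466]]
[320.5 206.6] [34.9 35.1] [[535.7  79.4 140. ]]
[320.6 206.5] [35.5 35.6] [[535.7  79.4 140. ]]
[303.1 241.3] [195.8 266.3] [[513.2  66.2 140. ]]
```

```bash
python3 -m crank '[0.5,0,10,0,0,0,75,0.5,0,30,0,0,0,75,0.5,0,52,0,0,0,75,0.5,0,73,0,0,0,75,0.5,0,88,0,0,0,75,0.5,0,95,0,0,0,75,0.5,0,97,0,0,0,75,0.5,0,97,0,0,0,75]' | grep -E 'tcp|force'
python3 -m crank '[0,0,0,0,0,0,60,0,0,0,0,0,0,40,0,0,0,0,0,0,20,0,0,0,0,0,0,10,0,0,0,0,0,0,10,0,0,0,0,0,0,10,0,0,0,0,0,0,10]' 60
python3 -m crank '[0,0,-3,0,0,0,10,0,0,-10,0,0,0,10,0,0,-20,0,0,0,10,0,0,-32,0,0,0,10,0,0,-46,0,0,0,10,0,0,-60,0,0,0,10,0,0,-72,0,0,0,10,0,0,-82,0,0,0,10,0,0,-90,0,0,0,10,0,0,-94,0,0,0,10,0,0,-94,0,0,0,10]'
```

```text
tcp_pos: [535.7, 79.3, 106.1]
force: [-0.2, -0.8, 0.8]
finger_force: 0.0
t: 31.7
tcp_pos: [535.6, 79.6, 106.3]
orientation: [180.0, -0.1, 56.1]
force: [-1.8, -0.2, 5.8]
width: 29.7
finger_force: 58.8
t: 33.08
tcp_pos: [535.4, 79.4, 199.8]
orientation: [-180.0, -0.0, 56.1]
force: [-0.2, -0.5, -4.0]
width: 29.9
finger_force: 59.4
```

```bash
python3 -m crank '[-3,2,0,0,0,0,10,-9,7,0,0,0,0,10,-19,13,0,0,0,0,10,-31,21,0,0,0,0,10,-45,32,0,0,0,0,10,-61,43,0,0,0,0,10,-77,54,0,0,0,0,10,-93,65,0,0,0,0,10,-109,76,0,0,0,0,10,-125,87,0,0,0,0,10,-142,99,0,0,0,0,10,-158,110,0,0,0,0,10]' | grep -E 'tcp|finger'
python3 -m crank '[-16,11,0,0,0,0,10,-32,22,0,0,0,0,10,-48,33,0,0,0,0,10,-64,45,0,0,0,0,10,-79,55,0,0,0,0,10,-91,63,0,0,0,0,10,-100,70,0,0,0,0,10,-106,74,0,0,0,0,10,-109,76,0,0,0,0,10,-109,76,0,0,0,0,10,-109,76,0,0,0,0,10]' | grep -E 'tcp|finger'
python3 -m crank '[0,0,4,0,0,0,10,0,0,14,0,0,0,10,0,0,27,0,0,0,10,0,0,42,0,0,0,10,0,0,57,0,0,0,10,0,0,71,0,0,0,10,0,0,82,0,0,0,10,0,0,88,0,0,0,10,0,0,91,0,0,0,10,0,0,91,0,0,0,10]'
python3 -m crank '[0,0,1,0,0,0,10,0,0,2,0,0,0,10,0,0,3,0,0,0,10,0,0,4,0,0,0,10,0,0,4.6,0,0,0,10,0,0,5.2,0,0,0,10,0,0,5.6,0,0,0,10,0,0,5.6,0,0,0,10]' | grep -E 'tcp|force'
```

```text
tcp_pos: [538.3, -115.2, 199.8]
finger_force: 59.4
tcp_pos: [541.0, -245.3, 199.6]
finger_force: 59.4
t: 37.2
tcp_pos: [541.0, -246.1, 108.8]
orientation: [180.0, -0.0, 56.1]
force: [-0.6, -0.7, -2.0]
width: 29.6
finger_force: 59.4
tcp_pos: [541.0, -246.0, 103.4]
force: [-0.4, 0.4, 1.7]
finger_force: 59.7
```

```bash
python3 -m crank '[0,0,0,0,0,0,15,0,0,0,0,0,0,25,0,0,0,0,0,0,40,0,0,0,0,0,0,60,0,0,0,0,0,0,75,0,0,0,0,0,0,75,0,0,-6,0,0,0,75,0,0,-22,0,0,0,75,0,0,-50,0,0,0,75,0,0,-80,0,0,0,75,0,0,-96,0,0,0,75,0,0,-100,0,0,0,75]' | grep -E 'tcp|wid|force'
python3 -m crank '[8,-5,0,0,0,0.05,100,30,-17,0,0,0,0.18,100,56,-33,0,0,0,0.33,100,84,-49,0,0,0,0.48,100,112,-65,0,0,0,0.63,100,140,-81,0,0,0,0.78,100,168,-98,8,0,0,0.92,100,194,-113,18,0,0,1.02,100,211,-123,27,0,0,1.05,100,218,-127,33,0,0,1.05,100,219,-127.5,33,0,0,1.05,100,219,-127.5,33,0,0,1.05,100]'
python3 - <<'E'
from h import *
c=snap('wrist','w8');print(arm.state()['joint_pos'].round(1),arm.state()['orientation']);print(proj(c,[[557.5,7,70]]))
snap('top','top8')
E
```

```text
tcp_pos: [541.4, -246.2, 204.4]
force: [0.1, -0.0, 0.0]
width: 64.3
finger_force: 0.0
t: 41.2
tcp_pos: [557.2, 5.7, 170.4]
orientation: [180.0, -0.0, -4.1]
force: [0.0, -0.1, 0.1]
width: 85.3
finger_force: 0.0
[-39.4  48.1  64.3 106.  -50.5  60.3 -48.4] [ 1.79979035e+02 -4.34850873e-02 -4.13890175e+00]
[[317.78726613 194.90516553]]
```

View pics/w8.png

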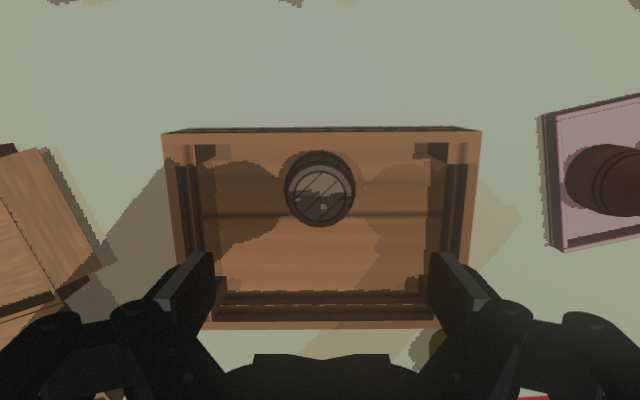

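The barrel top is at about (320.5,195.5), centred between the fingers, with the pots clear. I'll descend on it.

```bash
python3 - <<'E'
from h import *
print(onz(load('w8'),[(320.5,195.5)],70))
E
python3 -m crank '[0,0.5,8,0,0,0,100,0,0.5,24,0,0,0,100,0,0.5,44,0,0,0,100,0,0.5,64,0,0,0,100,0,0.5,84,0,0,0,100,0,0.5,102,0,0,0,100,0,0.5,116,0,0,0,100,0,0.5,126,0,0,0,100,0,0.5,132,0,0,0,100,0,0.5,136,0,0,0,100,0,0.5,136,0,0,0,100]'
python3 -m crank '[0,0,0,0,0,0,80,0,0,0,0,0,0,65,0,0,0,0,0,0,50,0,0,0,0,0,0,40,0,0,0,0,0,0,40,0,0,0,0,0,0,40,0,0,0,0,0,0,40]' 40
```

```text
[[556.90423974   5.0391121   70.        ]]
t: 42.68
tcp_pos: [557.2, 6.4, 34.1]
orientation: [-180.0, -0.0, -4.1]
force: [0.4, 0.4, -0.1]
width: 85.4
finger_force: 0.0
t: 43.55
tcp_pos: [557.4, 6.7, 35.0]
orientation: [-179.9, -0.0, -4.0]
force: [-1.5, 1.1, 7.7]
width: 53.0
finger_force: 40.9
```

```bash
python3 -m crank '[0,0,-2,0,0,0,40,0,0,-6,0,0,0,40,0,0,-11,0,0,0,40,0,0,-16,0,0,0,40,0,0,-20,0,0,0,40,0,0,-20,0,0,0,40,0,0,-20,0,0,0,40]'
python3 - <<'E'
from h import *
c=snap('wrist','w9')
s=snap('scene','s9')
cv2.imwrite('pics/v9.png',np.hstack([c['pixels'][120:350,160:480],cv2.resize(s['pixels'][130:230,250:390],None,fx=2.3,fy=2.3)[:230]]))
E
```

```text
t: 44.42
tcp_pos: [557.1, 6.5, 54.0]
orientation: [-180.0, 0.0, -4.0]
force: [-0.3, -0.2, -0.2]
width: 53.0
finger_force: 41.8
```

View pics/v9.png

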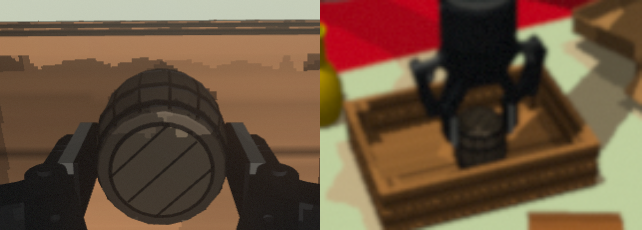

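The barrel is between the pads and off the floor. I'll check its tilt numerically from the top disc.

```bash
python3 - <<'E'
from h import *
c=load('w9');s=arm.state()
th=np.linspace(0,2*np.pi,73)
for dz in (0,19):
  for r,z in ((24,70),(29,39),(24,8)):
    p=proj(c,np.c_[557.1+r*np.cos(th),6.0+r*np.sin(th),0*th+z+dz]);print(dz,z,p.min(0).round(0),p.max(0).round(0))
E
```

```text
0 70 [263. 211.] [377. 315.]
0 39 [263. 182.] [377. 289.]
0 8 [279. 179.] [361. 256.]
19 70 [255. 227.] [385. 343.]
19 39 [256. 192.] [384. 310.]
19 8 [276. 186.] [365. 270.]
```

```bash
python3 - <<'E'
from h import *
P=onz(load('top0'),[(169.7,207.5),(218.9,193.5),(232,243.1),(182.9,256.2)],42)[:,:2];print(P.round(0),P.mean(0))
E
python3 -m crank '[0,0,-3,0,0,0,40,0,0,-10,0,0,0,40,0,0,-20,0,0,0,40,0,0,-32,0,0,0,40,0,0,-46,0,0,0,40,0,0,-60,0,0,0,40,0,0,-72,0,0,0,40,0,0,-82,0,0,0,40,0,0,-90,0,0,0,40,0,0,-94,0,0,0,40,0,0,-94,0,0,0,40]'
python3 -c "
from plant import arm;print(arm.state()['joint_pos'].round(1))"
```

```text
[[563. 417.]
 [600. 279.]
 [464. 242.]
 [430. 378.]] [514.13388309 329.01465651]
t: 45.9
tcp_pos: [557.2, 6.5, 148.2]
orientation: [-180.0, -0.0, -4.0]
force: [1.5, 0.4, -1.1]
width: 53.1
finger_force: 41.8
[-37.1  47.3  58.5 107.1 -49.5  55.5 -49.8]
```

```bash
python3 -m crank '[-1,-3,0,0,0,0,40,-2,-11,0,0,0,0,40,-5,-22,0,0,0,0,40,-8,-37,0,0,0,0,40,-11,-54,0,0,0,0,40,-15,-73,0,0,0,0,40,-19,-92,0,0,0,0,40,-23,-112,0,0,0,0,40,-27,-131,0,0,0,0,40,-31,-150,0,0,0,0,40,-35,-169,0,0,0,0,40,-39,-188,0,0,0,0,40]' | grep -E 'tcp|finger|ori'
python3 -m crank '[-4,-19,0,0,0,-0.02,40,-8,-38,0,0,0,-0.06,40,-12,-57,0,0,0,-0.11,40,-16,-77,0,0,0,-0.16,40,-19,-94,0,0,0,-0.21,40,-22,-108,0,0,0,-0.26,40,-24,-120,0,0,0,-0.30,40,-26,-128,0,0,0,-0.33,40,-26.5,-131,0,0,0,-0.33,40,-26.5,-131,0,0,0,-0.33,40,-26.5,-131,0,0,0,-0.33,40]'
python3 - <<'E'
from h import *
c=snap('wrist','w10');print(arm.state()['joint_pos'].round(1))
E
```

```text
tcp_pos: [531.4, 198.0, 148.1]
orientation: [180.0, -0.0, -4.1]
finger_force: 41.8
t: 48.78
tcp_pos: [514.5, 328.6, 148.1]
orientation: [180.0, 0.0, 14.8]
force: [0.1, 0.2, -1.0]
width: 52.6
finger_force: 41.8
[-66.   50.2  56.8  98.6 -48.4  59.2 -66.9]
```

View pics/w10.png

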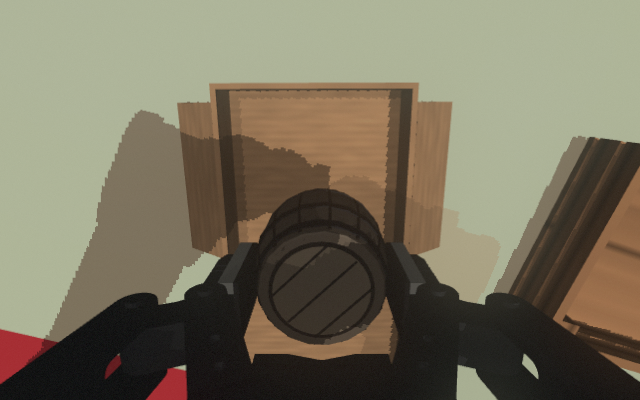

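The barrel hangs over the box. The far box rim corners are at (210,83) and (418,83), and the walls look parallel to the tool axes.

```bash
python3 - <<'E'
from h import *
c=load('w10');P=onz(c,[(210,83.5),(418,83.5)],42)[:,:2];print(P,np.linalg.norm(P[0]-P[1]))
d=P[0]-P[1];d/=np.linalg.norm(d);x=np.array([d[1],-d[0]]);print(np.degrees(np.arctan2(x[1],x[0])),P.mean(0)-73*x)
Q=onz(c,[(217.5,89.5),(411.5,89.5)],42)[:,:2];print(np.linalg.norm(Q[0]-Q[1]),Q.mean(0)-69*x)
E
```

```text
[[570.87865684 422.09630062]
 [607.90223356 282.13792651]] 144.77255167092432
14.817210573137123 [518.81794239 333.44837375]
135.56542108251193 [518.88430006 333.1277145 ]
```

```bash
python3 -m crank '[1,-1,4,0,0,0,40,3,-2,14,0,0,0,40,4.4,-3,26,0,0,0,40,4.4,-3,42,0,0,0,40,4.4,-3,58,0,0,0,40,4.4,-3,74,0,0,0,40,4.4,-3,88,0,0,0,40,4.4,-3,99,0,0,0,40,4.4,-3,106,0,0,0,40,4.4,-3,110,0,0,0,40,4.4,-3,112,0,0,0,40,4.4,-3,112,0,0,0,40]'
python3 -m crank '[0,0,1,0,0,0,40,0,0,2,0,0,0,40,0,0,3,0,0,0,40,0,0,4,0,0,0,40,0,0,4.6,0,0,0,40,0,0,5.2,0,0,0,40,0,0,5.2,0,0,0,40]'
```

```text
t: 50.32
tcp_pos: [518.0, 333.4, 36.3]
orientation: [-180.0, -0.0, 14.9]
force: [-0.5, 0.7, -0.7]
width: 53.3
finger_force: 41.8
t: 51.2
tcp_pos: [517.9, 333.3, 31.2]
orientation: [-180.0, -0.0, 14.8]
force: [-1.4, -0.8, 1.5]
width: 53.0
finger_force: 42.2
```

```bash
python3 -m crank '[0,0,0,0,0,0,60,0,0,0,0,0,0,66,0,0,0,0,0,0,72,0,0,0,0,0,0,80,0,0,0,0,0,0,85,0,0,0,0,0,0,85,0,0,-6,0,0,0,85,0,0,-22,0,0,0,85,0,0,-60,0,0,0,85,0,0,-110,0,0,0,85,0,0,-150,0,0,0,85,0,0,-172,0,0,0,85]'
python3 - <<'E'
from h import *
c=snap('wrist','w11');print(arm.state()['joint_pos'].round(1))
E
```

```text
t: 52.7
tcp_pos: [518.8, 333.3, 206.1]
orientation: [-179.9, -0.2, 14.8]
force: [-0.6, 0.3, 0.2]
width: 72.3
finger_force: 0.0
[-67.2  46.8  59.7  94.5 -44.1  64.8 -70.7]
```

View pics/w11.png

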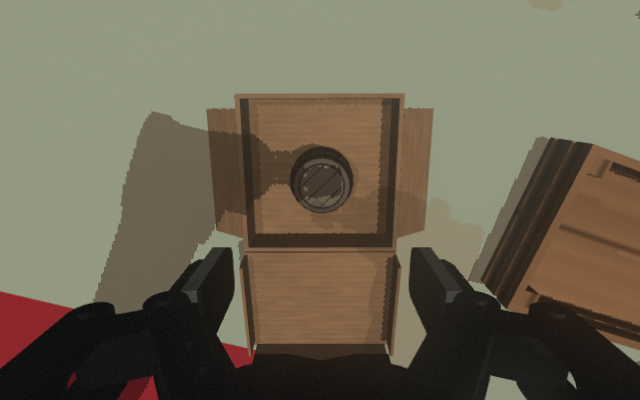

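The barrel is upright in the box with its top disc at (322,184). The box rim corners are (235,94), (404,94), (396,249) and (244,249).

```bash
python3 - <<'E'
from h import *
c=load('w11');P=onz(c,[(235,94),(404,94),(396,249.5),(244,249.5)],42)[:,:2];print(P.round(1),P.mean(0),np.linalg.norm(P-np.roll(P,1,0),axis=1))
print(onz(c,[(322.5,184.5)],66))
F=onz(c,[(248,236),(393,236),(250,100),(392,100)],4)[:,:2]
E
```

```text
[[570.7 422.2]
 [607.9 282.1]
 [469.2 244.3]
 [431.7 385.6]] [519.86559348 333.57184424] [143.68339853 144.98831342 143.71359332 146.18390408]
[[518.28030018 330.68264283  66.        ]]
```

```bash
python3 -m crank '[-5,23,0,0,0,-0.03,75,-16,74,0,0,0,-0.09,75,-28,124,0,0,0,-0.16,75,-40,178,0,0,0,-0.23,75,-52,232,0,0,0,-0.30,75,-64,286,0,0,0,-0.36,75,-76,340,0,0,0,-0.43,75,-88,393,0,0,0,-0.50,75,-100,447,0,0,0,-0.57,75,-111,498,0,0,0,-0.63,75,-121,543,0,0,0,-0.69,75,-126,566,0,0,0,-0.721,75]' | grep tcp
python3 -m crank '[0,0,0,0,0,0,75,0,0,0,0,0,0,75,0,0,0,0,0,0,75,0,0,0,0,0,0,75]'
python3 - <<'E'
from h import *
c=snap('wrist','w12');print(arm.state()['joint_pos'].round(1))
for P in ([541,-246,137],[552.5,-317,135],[563.5,-388.5,125]):
  p=proj(c,P);e,ax=blob(c,p[0],10);print(p,e.round(1),ax.round(1),onz(c,[e],P[2]).round(1))
E
```

```text
tcp_pos: [539.9, -249.2, 202.3]
t: 54.75
tcp_pos: [541.5, -244.8, 202.8]
orientation: [-180.0, -0.0, 56.3]
force: [0.1, -0.7, -0.2]
width: 63.9
finger_force: 0.0
[ -3.9  38.8  43.1  98.1 -31.2  55.8  17.2]
[[319.97093321 208.80310735]] [320.2 209.3] [33.8 34.4] [[ 540.9 -246.3  137. ]]
[[391.16387021 281.10449156]] [407.1 279.1] [ 82.8 177. ] [[ 562.4 -321.8  135. ]]
[[449.30371356 338.06449434]] [373.7 396. ] [282.7 556.3] [[ 487.8 -402.6  125. ]]
```

```bash
python3 -m crank '[-1.2,0.3,10,0,0,0,75,-1.2,0.3,30,0,0,0,75,-1.2,0.3,52,0,0,0,75,-1.2,0.3,73,0,0,0,75,-1.2,0.3,89,0,0,0,75,-1.2,0.3,97,0,0,0,75,-1.2,0.3,99.4,0,0,0,75,-1.2,0.3,99.4,0,0,0,75]' | grep -E 'tcp|force'
python3 -m crank '[0,0,0,0,0,0,60,0,0,0,0,0,0,40,0,0,0,0,0,0,20,0,0,0,0,0,0,10,0,0,0,0,0,0,10,0,0,0,0,0,0,10,0,0,0,0,0,0,10]' 60
python3 -m crank '[0,0,-3,0,0,0,10,0,0,-10,0,0,0,10,0,0,-20,0,0,0,10,0,0,-32,0,0,0,10,0,0,-46,0,0,0,10,0,0,-60,0,0,0,10,0,0,-72,0,0,0,10,0,0,-80,0,0,0,10,0,0,-84,0,0,0,10,0,0,-84,0,0,0,10]'
```

```text
tcp_pos: [541.0, -247.5, 103.9]
force: [-0.3, -1.0, -0.4]
finger_force: 0.0
t: 56.68
tcp_pos: [540.9, -247.4, 104.2]
orientation: [180.0, -0.0, 56.2]
force: [-0.7, 1.1, 4.9]
width: 29.8
finger_force: 58.8
t: 57.92
tcp_pos: [540.7, -247.2, 187.5]
orientation: [-180.0, -0.0, 56.2]
force: [-0.2, 0.4, -3.9]
width: 29.9
finger_force: 59.4
```

```bash
python3 -m crank '[3,-2,0,0,0,0,10,9,-7,0,0,0,0,10,19,-13,0,0,0,0,10,31,-21,0,0,0,0,10,45,-32,0,0,0,0,10,61,-43,0,0,0,0,10,77,-54,0,0,0,0,10,93,-65,0,0,0,0,10,109,-76,0,0,0,0,10,125,-87,0,0,0,0,10,142,-99,0,0,0,0,10,158,-110,0,0,0,0,10]' | grep -E 'tcp|finger'
python3 -m crank '[16,-11,0,0,0,0,10,32,-22,0,0,0,0,10,48,-33,0,0,0,0,10,64,-45,0,0,0,0,10,79,-55,0,0,0,0,10,91,-63,0,0,0,0,10,100,-70,0,0,0,0,10,107,-74,0,0,0,0,10,109.7,-75.6,0,0,0,0,10,109.7,-75.6,0,0,0,0,10,109.7,-75.6,0,0,0,0,10]' | grep -E 'tcp|finger'
python3 -m crank '[0,0,4,0,0,0,10,0,0,13,0,0,0,10,0,0,25,0,0,0,10,0,0,38,0,0,0,10,0,0,51,0,0,0,10,0,0,62,0,0,0,10,0,0,69,0,0,0,10,0,0,73,0,0,0,10,0,0,75,0,0,0,10,0,0,75,0,0,0,10]'
```

```text
tcp_pos: [537.0, -52.7, 187.5]
finger_force: 59.4
tcp_pos: [535.7, 77.7, 187.6]
finger_force: 59.4
t: 62.05
tcp_pos: [535.8, 78.5, 112.6]
orientation: [180.0, -0.0, 56.2]
force: [0.0, 0.3, -3.0]
width: 29.8
finger_force: 59.4
```

```bash
python3 -m crank '[0,0,1,0,0,0,10,0,0,2,0,0,0,10,0,0,3,0,0,0,10,0,0,4,0,0,0,10,0,0,4.8,0,0,0,10,0,0,5.4,0,0,0,10,0,0,5.8,0,0,0,10,0,0,5.8,0,0,0,10]' | grep -E 'tcp|force'
```

```text
tcp_pos: [535.9, 78.6, 107.2]
force: [-0.6, 0.6, 5.4]
finger_force: 60.0
```

```bash
python3 -m crank '[0,0,0,0,0,0,15,0,0,0,0,0,0,25,0,0,0,0,0,0,40,0,0,0,0,0,0,60,0,0,0,0,0,0,75,0,0,0,0,0,0,75,0,0,-6,0,0,0,75,0,0,-22,0,0,0,75,0,0,-50,0,0,0,75,0,0,-80,0,0,0,75,0,0,-93,0,0,0,75,0,0,-96,0,0,0,75]' | grep -E 'tcp|wid|force'
python3 - <<'E'
from h import *
c=snap('wrist','w13');P=[535.5,79,140];p=proj(c,P);e,ax=blob(c,p[0],10);print(p,e.round(1),ax.round(1),onz(c,[e],P[2]).round(1))
E
python3 -m crank '[-11,8,0,0,0,0,75,-45,33,0,0,0,0,75,-82,60,0,0,0,0,75,-119,87,0,0,0,0,75,-157,115,0,0,0,0,75,-195,143,0,0,0,0,75,-232,170,0,0,0,0,75,-268,196,0,0,0,0,75,-298,218,0,0,0,0,75,-315,231,0,0,0,0,75,-319.6,233.7,0,0,0,0,75,-319.6,233.7,0,0,0,0,75]' | grep -E tcp
python3 - <<'E'
from h import *
c=snap('wrist','w14');P=[552.5,-317,135];p=proj(c,P);e,ax=blob(c,p[0],10);print(p,e.round(1),ax.round(1),onz(c,[e],P[2]).round(1),arm.state()['tcp_pos'])
E
```

```text
tcp_pos: [536.0, 78.6, 203.6]
force: [0.4, 0.2, -0.7]
width: 64.0
finger_force: 0.0
[[318.43043479 207.87081569]] [318.5 207.3] [34.9 35. ] [[535.8  79.3 140. ]]
tcp_pos: [551.1, -317.0, 201.9]
[[321.4746096 205.2153246]] [321.5 205.3] [46.4 47.8] [[ 552.5 -317.   135. ]] [ 551.53568451 -316.15898877  202.06100158]
```

```bash
python3 -m crank '[0,0.3,10,0,0,0,75,0,0.3,30,0,0,0,75,0,0.3,52,0,0,0,75,0,0.3,73,0,0,0,75,0,0.3,89,0,0,0,75,0,0.3,96.5,0,0,0,75,0,0.3,98.7,0,0,0,75,0,0.3,98.7,0,0,0,75]' | grep -E 'tcp|force'
python3 -m crank '[0,0,0,0,0,0,60,0,0,0,0,0,0,40,0,0,0,0,0,0,20,0,0,0,0,0,0,10,0,0,0,0,0,0,10,0,0,0,0,0,0,10,0,0,0,0,0,0,10]' 60
python3 -m crank '[0,0,-3,0,0,0,10,0,0,-10,0,0,0,10,0,0,-20,0,0,0,10,0,0,-32,0,0,0,10,0,0,-46,0,0,0,10,0,0,-60,0,0,0,10,0,0,-72,0,0,0,10,0,0,-80,0,0,0,10,0,0,-84,0,0,0,10,0,0,-84,0,0,0,10]'
```

```text
tcp_pos: [552.3, -317.6, 104.4]
force: [-0.3, -0.5, 0.2]
finger_force: 0.0
t: 68.03
tcp_pos: [552.4, -317.7, 105.0]
orientation: [179.9, -0.0, 56.2]
force: [-0.9, 1.5, 6.3]
width: 35.6
finger_force: 59.3
t: 69.28
tcp_pos: [552.0, -317.3, 188.0]
orientation: [-180.0, -0.0, 56.2]
force: [-0.5, -0.4, -3.9]
width: 35.4
finger_force: 60.1
```

```bash
python3 -m crank '[2,-2,0,0,0,0,10,8,-8,0,0,0,0,10,16,-17,0,0,0,0,10,26,-27,0,0,0,0,10,39,-40,0,0,0,0,10,52,-55,0,0,0,0,10,66,-69,0,0,0,0,10,80,-83,0,0,0,0,10,93,-98,0,0,0,0,10,107,-112,0,0,0,0,10,121,-126,0,0,0,0,10,135,-140,0,0,0,0,10]' | grep -E 'tcp|finger'
python3 -m crank '[14,-14,0,0,0,0,10,27,-29,0,0,0,0,10,41,-43,0,0,0,0,10,55,-57,0,0,0,0,10,67,-70,0,0,0,0,10,78,-81,0,0,0,0,10,86,-89,0,0,0,0,10,91,-95,0,0,0,0,10,93.4,-97,0,0,0,0,10,93.4,-97,0,0,0,0,10,93.4,-97,0,0,0,0,10]' | grep -E 'tcp|finger'
python3 -m crank '[0,0,4,0,0,0,10,0,0,13,0,0,0,10,0,0,25,0,0,0,10,0,0,38,0,0,0,10,0,0,51,0,0,0,10,0,0,62,0,0,0,10,0,0,69,0,0,0,10,0,0,73,0,0,0,10,0,0,75,0,0,0,10,0,0,75,0,0,0,10]'
```

```text
tcp_pos: [510.4, -125.5, 188.1]
finger_force: 60.2
tcp_pos: [482.5, 3.8, 188.1]
finger_force: 60.2
t: 73.4
tcp_pos: [482.5, 4.4, 113.1]
orientation: [180.0, -0.0, 56.2]
force: [0.1, -0.1, -3.1]
width: 35.3
finger_force: 60.2
```

```bash
python3 -m crank '[0,0,1,0,0,0,10,0,0,2,0,0,0,10,0,0,3,0,0,0,10,0,0,4,0,0,0,10,0,0,4.6,0,0,0,10,0,0,5.2,0,0,0,10,0,0,5.5,0,0,0,10,0,0,5.5,0,0,0,10]' | grep -E 'tcp|force'
```

```text
tcp_pos: [482.6, 4.4, 107.9]
force: [-2.0, -0.2, 5.5]
finger_force: 60.8
```

```bash
python3 -m crank '[0,0,0,0,0,0,18,0,0,0,0,0,0,28,0,0,0,0,0,0,40,0,0,0,0,0,0,60,0,0,0,0,0,0,75,0,0,0,0,0,0,75,0,0,-6,0,0,0,75,0,0,-22,0,0,0,75,0,0,-50,0,0,0,75,0,0,-78,0,0,0,75,0,0,-89,0,0,0,75,0,0,-91,0,0,0,75]' | grep -E 'tcp|wid|force'
python3 - <<'E'
from h import *
c=snap('wrist','w15');P=[482,5,137];p=proj(c,P);e,ax=blob(c,p[0],10);print(p,e.round(1),ax.round(1),onz(c,[e],P[2]).round(1))
E
python3 -m crank '[-10,10,0,0,0,0,75,-40,41,0,0,0,0,75,-72,74,0,0,0,0,75,-105,107,0,0,0,0,75,-138,141,0,0,0,0,75,-171,174,0,0,0,0,75,-204,207,0,0,0,0,75,-236,240,0,0,0,0,75,-262,266,0,0,0,0,75,-277,281,0,0,0,0,75,-281.5,285.5,0,0,0,0,75,-281.5,285.5,0,0,0,0,75]' | grep -E tcp
python3 - <<'E'
from h import *
c=snap('wrist','w16');P=[563.5,-388.4,125];p=proj(c,P);e,ax=blob(c,p[0],10);print(p,e.round(1),ax.round(1),onz(c,[e],P[2]).round(1),arm.state()['tcp_pos'])
c=load('w3');P=[527,-66,128];p=proj(c,P);e,ax=blob(c,p[0],10);print('orig',p,e.round(1),ax.round(1),onz(c,[e],P[2]).round(1))
E
```

```text
tcp_pos: [482.6, 4.6, 199.2]
force: [-0.9, 0.2, 0.7]
width: 64.2
finger_force: 0.0
[[318.15205737 208.59533718]] [318.9 208.9] [47.3 48.1] [[482.3   4.5 137. ]]
tcp_pos: [562.0, -388.6, 197.6]
[[321.36563211 202.47052417]] [321.3 200.5] [41.7 42.3] [[ 564.2 -387.3  125. ]] [ 562.42443305 -387.67771966  197.83067101]
orig [[323.98123175 211.30084507]] [324.2 212.6] [41.7 43.1] [[527.4 -65.2 128. ]]
```

```bash
python3 -m crank '[0,0.5,10,0,0,0,75,0,0.5,30,0,0,0,75,0,0.5,52,0,0,0,75,0,0.5,73,0,0,0,75,0,0.5,89,0,0,0,75,0,0.5,97.5,0,0,0,75,0,0.5,100,0,0,0,75,0,0.5,100,0,0,0,75]' | grep -E 'tcp|force'
python3 -m crank '[0,0,0,0,0,0,60,0,0,0,0,0,0,40,0,0,0,0,0,0,20,0,0,0,0,0,0,10,0,0,0,0,0,0,10,0,0,0,0,0,0,10,0,0,0,0,0,0,10]' 60
python3 -m crank '[0,0,-3,0,0,0,10,0,0,-10,0,0,0,10,0,0,-20,0,0,0,10,0,0,-32,0,0,0,10,0,0,-46,0,0,0,10,0,0,-60,0,0,0,10,0,0,-72,0,0,0,10,0,0,-80,0,0,0,10,0,0,-84,0,0,0,10,0,0,-84,0,0,0,10]'
```

```text
tcp_pos: [563.4, -389.1, 98.9]
force: [1.2, 0.4, 0.0]
finger_force: 0.0
t: 79.38
tcp_pos: [563.4, -389.1, 99.5]
orientation: [179.9, -0.0, 56.2]
force: [-0.8, 1.4, 5.6]
width: 32.4
finger_force: 59.1
t: 80.62
tcp_pos: [563.2, -388.7, 182.5]
orientation: [-180.0, -0.0, 56.2]
force: [1.0, -0.6, -4.4]
width: 32.6
finger_force: 59.7
```

```bash
python3 -m crank '[2,-2,0,0,0,0,10,9,-7,0,0,0,0,10,17,-15,0,0,0,0,10,28,-24,0,0,0,0,10,42,-36,0,0,0,0,10,57,-48,0,0,0,0,10,72,-61,0,0,0,0,10,86,-74,0,0,0,0,10,101,-86,0,0,0,0,10,116,-99,0,0,0,0,10,131,-112,0,0,0,0,10,145,-124,0,0,0,0,10]' | grep -E 'tcp|finger'
python3 -m crank '[15,-13,0,0,0,0,10,30,-25,0,0,0,0,10,45,-38,0,0,0,0,10,59,-50,0,0,0,0,10,73,-62,0,0,0,0,10,84,-71,0,0,0,0,10,93,-78,0,0,0,0,10,99,-83,0,0,0,0,10,102.2,-85,0,0,0,0,10,102.2,-85,0,0,0,0,10,102.2,-85,0,0,0,0,10]' | grep -E 'tcp|finger'
python3 -m crank '[0,0,4,0,0,0,10,0,0,13,0,0,0,10,0,0,25,0,0,0,10,0,0,38,0,0,0,10,0,0,51,0,0,0,10,0,0,62,0,0,0,10,0,0,69,0,0,0,10,0,0,73,0,0,0,10,0,0,74.5,0,0,0,10,0,0,74.5,0,0,0,10]'
python3 -m crank '[0,0,1,0,0,0,10,0,0,2,0,0,0,10,0,0,3,0,0,0,10,0,0,4,0,0,0,10,0,0,4.8,0,0,0,10,0,0,5.4,0,0,0,10,0,0,5.7,0,0,0,10,0,0,5.7,0,0,0,10]' | grep -E 'tcp|force'
```

```text
tcp_pos: [540.8, -197.9, 182.5]
finger_force: 59.7
tcp_pos: [527.2, -67.7, 182.6]
finger_force: 59.8
t: 84.75
tcp_pos: [527.4, -67.1, 108.2]
orientation: [180.0, -0.0, 56.2]
force: [-1.1, 0.2, -1.7]
width: 32.5
finger_force: 59.8
tcp_pos: [527.3, -67.0, 102.5]
force: [-0.6, 0.7, 2.1]
finger_force: 60.1
```

```bash
python3 -m crank '[0,0,0,0,0,0,15,0,0,0,0,0,0,25,0,0,0,0,0,0,40,0,0,0,0,0,0,60,0,0,0,0,0,0,75,0,0,0,0,0,0,75,0,0,-6,0,0,0,75,0,0,-22,0,0,0,75,0,0,-50,0,0,0,75,0,0,-78,0,0,0,75,0,0,-89,0,0,0,75,0,0,-91,0,0,0,75]' | grep -E 'tcp|wid|force'
python3 -m crank '[0,0,-20,0,0,0,75,0,0,-50,0,0,0,75,0,0,-80,0,0,0,75,0,0,-100,0,0,0,75,0,0,-100,0,0,0,75,0,0,-100,0,0,0,75]' | grep -E tcp
python3 - <<'E'
from h import *
c=snap('wrist','w17')
for P in ([527.2,-65.5,128],[482,5,137],[535.7,79.4,140]):
  p=proj(c,P);e,ax=blob(c,p[0],10);print(p,e.round(1),ax.round(1),onz(c,[e],P[2]).round(1))
s=snap('scene','s17')
cv2.imwrite('pics/v17.png',np.vstack([c['pixels'][:260],s['pixels'][110:300]]))
E
```

```text
tcp_pos: [527.5, -66.9, 194.0]
force: [0.0, 0.5, -0.3]
width: 64.2
finger_force: 0.0
tcp_pos: [526.5, -66.5, 291.9]
[[320.26016681 174.14042479]] [320.8 174.6] [28.9 29.1] [[527.4 -66.1 128. ]]
[[230.81300185 138.02297396]] [231.6 138.3] [32.8 36.6] [[482.4   4.4 137. ]]
[[226.42393239  20.76785125]] [226.8  22. ] [28.1 31.1] [[535.4  78.5 140. ]]
```

View pics/v17.png

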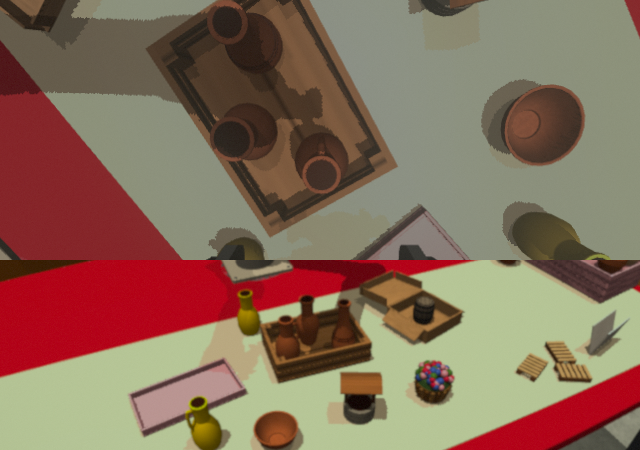

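All three pots stand upright, within about 1 mm of where they started. The barrel is upright in the box (424,310), the tray is empty and the bystanders are untouched. I'm handing it in.

```bash
python3 -c "
from plant import arm;print(arm.finish_job())"
```

```text
the job is handed in; nothing more can be done
None
```

The job is handed in at about 87 s: the barrel stands upright in the box within about 3 mm of its middle, all three pots are back upright within about 1 mm of where they started, and the flowers, well and bowl were left alone.

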